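# Set out a glaze test on the ware board

### The arm

A 6-joint arm with a two-finger parallel gripper is mounted at the origin on a cart in front of the work surface, level with it; the furniture and walls round the work are solid. World frame = base frame: x ahead of the robot, y to its left, z up, the work surface at z = 0. Lengths are in m, angles in rad, forces in N, time in s.
With the tool pointing down it reaches from about 0.35 to 0.775 m from the base axis. Payload 5.5 kg.
Tool frame: the origin (TCP) lies where the fingers leave the gripper's body, on its centre line; the fingertips stand env.tip_reach ahead of it and the grasp point (between the pads) lies 54 mm ahead of it (env.tip_reach is the distance from the TCP to the fingertips, in m); z points along the fingers, y is the line along which they close (so a half turn about z gives the same grasp; the last joint's range is limited). The gripper opens to 85 mm and grips with 20 to 120 N. Pads are 22 mm wide; open, the fingers measure 114 mm over their backs; the gripper's body (76 mm by 85 mm) begins 54 mm behind the grasp point. The pads swing forward as they close: fully open they stand 13 mm farther back than shut.
Start: joints at [-1.281, 0.313, 0.046, 1.304, 0, 1.431], TCP at [0.24, -0.523, 0.304] pointing down, gripper open.
Joint ranges: [-2.76, 2.76], [-0.86, 1.69], [-1.03, 1.26], [-2.2, 2.34], [-1.47, 1.5], [-3.14, 3.14]. Speed limits (rad/s): [2.57, 2.57, 3.14, 3.14, 3.14, 3.14].

### API

Orientations are given as a unit quaternion [w, x, y, z].
In Python, from workcell import status, optics, hand_in, env gives the robot as it stands.
- The arm moves only by the shell command python3 -m handwheel 'ROWS' [FORCE]. ROWS is a JSON object whose one key "deltas" holds a list of rows, each a list of 5 numbers: the opening, from -1 (shut) to 1 (fully open), then the shift along the tool's x, y, z in units of 40 mm (1.0 is 40 mm), then the turn about the tool's z in units of 10 degrees (1.0 is 10 degrees). In form: {"deltas": [[jaw, x, y, z, roll], ...]}. A call has 1 to 20 rows; each row shifts and turns the commanded pose from where the row before left it, along the tool's axes as they then stand; what a row does not reach is not made up. A row lasts 1/8 s, in which the tool goes at most 62.5 mm and 10.7 degrees, less where a joint would pass 70% of its speed; a pose out of reach is approached as far as the arm can. A call is refused whole if a number of a shift passes 1 or a number of a turn 1, either way. A call with a gripper value outside its range is refused whole. The fingers move at their own pace and stop on an object; FORCE is the grip in N (left out, the last holds). Time passes only in rows, so rows that do not move let the fingers close. It gives the time, the measured TCP pose, the force, the opening and the grip force at its end, in the units of the state.
- status.get_state(): the state, without advancing time (a new reading comes with each control period).
- optics.read_camera(name): name is "scene" or "side" or "wrist"; returns a dict with "frame" (420x560x3 uint8, red, green, blue), "depth" (420x560 float32, m along the optical axis (not along the pixel's ray), 0 where there is no reading), "vfov" (degrees; the focal length in pixels is half the picture's height over the tangent of half this angle, whatever the lens; pixels are square), "cx", "cy" (the principal point, pixels), "origin" and "attitude" of the camera in the world. Camera axes: x right, y down, z forward; pixel columns grow to the right and rows downward; lengths in m; the calibration is good to about 2 mm. A picture is of the moment at which its call begins.
- hand_in(): hands the job in; it is judged then, once.
The state is a dict: "clock": time; "joint_pos": joint angles; "qvel": joint speeds; "tau": joint torques, N m; "tcp_pos": TCP position; "orientation": TCP orientation; "wrist_force": force on the tool from outside, world axes, zero at the start; "ft_torque": the same for the moment, N m; "finger_gap": finger opening in m; "grip_force": force on a finger pad.
Only numpy, scipy, OpenCV 4.12 (cv2) and the standard library are available. Lean on these libraries where they do the work, as an engineer would, in place of code of your own. Each camera call takes 0.05 s, during which the arm holds its last target. There are 200 camera calls.

### The job

Set out the glaze test on the ware board: stand the black-lidded glaze jar upright in the centre of the square bat and the unglazed clay cup upright, mouth up, in the centre of the round bat, and lay the needle tool flat on the board exactly midway between the two bats, square across the board's length. Lay the round test tile from the worktop flat on top of the jar's lid, centred, to show what is in it. Leave everything else where it lies.

Things in the scene. Friction and masses are not known exactly. Their poses are not given: they have to be found in the camera images.
- ware_board: Fixed pale wooden ware board lying on the work surface, 120 x 340 x 14 mm, long along its own y axis. Origin: centre of its underside (its top is 14 mm higher). The two bats lie on it 115 mm either side of its centre, so its centre is midway between them; which bat is at which end varies.
- square_bat: Fixed square wooden bat, 100 x 100 x 12 mm, lying on the ware board near one end; two small pin holes. Origin: centre of its underside, so its top is 12 mm above the origin and 26 mm above the work surface.
- round_bat: Fixed round wooden bat, 100 mm diameter, 12 mm thick, lying on the ware board near the other end; two small pin holes. Origin: centre of its underside, so its top is 12 mm above the origin and 26 mm above the work surface.
- jar: Loose screw jar of glaze standing upright, 62 mm diameter, 105 mm high, white labelled body and a flat-topped black lid that is fixed on; about 0.32 kg. Origin: centre of its underside, z up. Grasp across the diameter, e.g. 70 to 75 mm above its base.
- cup: Loose unglazed terracotta cup standing upright, mouth up, no handle, rim outer diameter 62 mm, narrowing a little to its foot, 70 mm high, wall 4 mm; about 0.12 kg. Origin: centre of its underside, z up. Grasp across the outside.
- tile: Loose round glaze test tile lying flat by itself on the worktop (not one of those in the open drawer or on the rack), a blue-grey disc of 44 mm diameter, 8 mm thick. Origin: centre of its underside. Pinch it across the rim.
- needle_tool: Loose needle tool lying flat: slim straight wooden handle with a thin plain steel needle, 150 mm long, 11 mm wide, 12 mm high (no wire loop). Long along its own y axis. Origin: middle of its underside. Pinch it across its width at the middle.
- loop_tool: Bystander, leave alone: larger trimming tool with a wire loop at its end, 190 mm long, 26 mm wide, 12 mm high, lying between the board and the tin along its own y axis. Origin: middle of its underside.
- cap_1: Bystander, leave alone: white ribbed bottle cap, 36 mm diameter, 22 mm high. Origin: centre of its underside.
- cap_2: Bystander, leave alone: a second, like white bottle cap, 36 mm diameter, 22 mm high. Origin: centre of its underside.

How it is judged:
By the outcome, as a careful person would: the job done as asked, in the order asked, and still so for the second after the job is handed in, with the robot touching nothing.
It also fails if it takes over 115 s, if anything falls off the work surface, if the arm or the gripper's body presses on something with over 40 N, if the wrist force passes 120 N, or if a joint passes its speed limit or range.

## Working session

There is one attempt and no reset: what is moved stays moved. The work goes in short steps, Python scripts to look and compute and a shell command to move; the robot and the scene stay as the last step left them, time stands still between calls to the robot, and variables do not carry over. Pictures are saved under pics/ and viewed, at most 17 in all, crops included, and the job is handed in when it is done.

```bash
ls; mkdir -p pics
python3 - <<'E'
from workcell import status, optics, env
import cv2,numpy as np
s=status.get_state(); print(s); print(env.tip_reach)
for n in ("scene","side"):
    c=optics.read_camera(n); np.savez(f"{n}0.npz",**c)
    cv2.imwrite(f"pics/{n}0.png",c["frame"][:,:,::-1])
    print(n,c["vfov"],c["cx"],c["cy"],c["origin"],c["attitude"],(c["depth"]>0).mean())
E
```

```text
pics
{'clock': 0.0, 'joint_pos': array([-1.28061723e+00,  3.14023666e-01,  4.49434926e-02,  1.30360416e+00,
       -1.19229712e-05,  1.43123023e+00]), 'qvel': array([-0.00228107, -0.00132379, -0.00052484, -0.00053748, -0.00013727,
        0.00220973]), 'tau': array([-1.07031294e-03, -4.80622101e+01,  2.98534763e+01,  1.94330671e-02,
       -2.54894712e-04, -3.17886688e-06]), 'tcp_pos': array([ 0.23945988, -0.52233122,  0.30298101]), 'orientation': array([-9.40880484e-04,  9.77003131e-01,  2.13222866e-01, -7.69670847e-05]), 'wrist_force': array([ 0.15310363, -0.44257342,  0.25027012]), 'ft_torque': array([0.02057249, 0.0217277 , 0.00913384]), 'grip_force': 0.0, 'finger_gap': 0.08538489220896614}
0.0726
scene 47.99332067088273 277.27957879306905 207.77043900623957 [-0.35322315 -0.55644133  0.8350426 ] [-0.39295496  0.77746015 -0.44099734  0.21601729] 0.9957015306122449
side 56.42578835411222 274.24749765913697 210.48007273248408 [0.23289256 0.84233745 0.44657436] [ 0.09600241 -0.151539    0.82342175 -0.53832713] 0.9958843537414966
```

View pics/scene0.png

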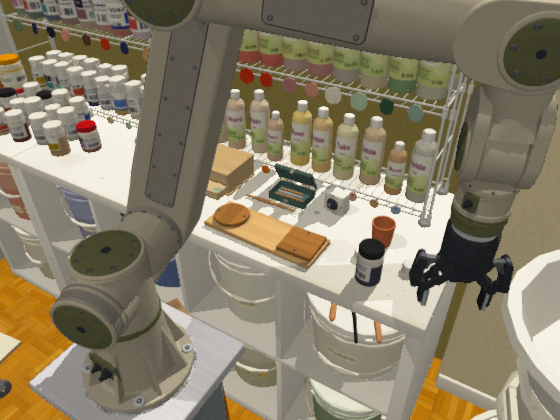

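View pics/side0.png

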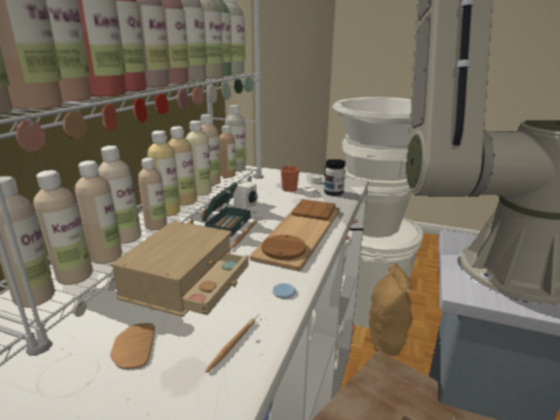

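The scene view shows the jar at (370,262), the cup at (383,232), the square bat at (300,240) and the round bat at (232,214). The side view shows the tile at (284,291), the needle tool at (233,343), the round bat at (284,246) and the square bat at (316,210).

```bash
cat > h.py <<'E'
import numpy as np, cv2
from scipy.spatial.transform import Rotation as R
def rot(q): return R.from_quat(np.r_[q[1:],q[0]]).as_matrix()
def K(c): return c["frame"].shape[0]/2/np.tan(np.radians(float(c["vfov"]))/2)
def rays(c,uv):
    uv=np.atleast_2d(uv).astype(float); f=K(c)
    return np.c_[(uv[:,0]-c["cx"])/f,(uv[:,1]-c["cy"])/f,np.ones(len(uv))]@rot(c["attitude"]).T
def plane(c,uv,z):
    d=rays(c,uv); return c["origin"]+d*((z-c["origin"][2])/d[:,2])[:,None]
def cloud(c):
    h,w=c["depth"].shape; v,u=np.mgrid[:h,:w]
    P=c["origin"]+rays(c,np.c_[u.ravel(),v.ravel()])*c["depth"].reshape(-1,1)
    P[c["depth"].ravel()==0]=np.nan
    return P.reshape(h,w,3)
def cross(c1,p1,c2,p2):
    a,b=rays(c1,p1)[0],rays(c2,p2)[0]; A=np.c_[a,-b]
    t=np.linalg.lstsq(A,c2["origin"]-c1["origin"],rcond=None)[0]
    X,Y=c1["origin"]+a*t[0],c2["origin"]+b*t[1]; return (X+Y)/2,np.linalg.norm(X-Y)
E
python3 - <<'E'
from h import *
import numpy as np
np.set_printoptions(precision=3,suppress=True)
S=dict(np.load("scene0.npz"));D=dict(np.load("side0.npz"))
P=cloud(S);Q=cloud(D)
for n,u,v in [("jar lid",371,247),("cup rim front",383,240),("cup top",383,222),("sqbat",300,240),("round",232,214),("board",265,230),("table",330,245),("case",292,193),("cap?",408,268)]: print(n,P[v,u])
for n,u,v in [("tile",284,291),("needle h",228,347),("n tip",205,369),("n other",259,317),("round",284,246),("sq",316,210),("jarlid",335,163),("cup",290,172),("table",180,320),("leather",135,345),("drawer",220,280),("drawertile",208,286),("box",175,250)]: print(n,Q[v,u])
E
```

```text
jar lid [ 0.461 -0.309  0.104]
cup rim front [ 0.581 -0.302  0.033]
cup top [ 0.629 -0.281  0.052]
sqbat [ 0.481 -0.111  0.025]
round [0.481 0.108 0.026]
board [ 0.478 -0.004  0.015]
table [ 0.527 -0.178  0.001]
case [0.676 0.024 0.01 ]
cap? [ 0.528 -0.389  0.02 ]
tile [0.432 0.256 0.008]
needle h [0.463 0.429 0.011]
n tip [0.48  0.471 0.   ]
n other [0.451 0.334 0.   ]
round [0.479 0.122 0.027]
sq [ 0.465 -0.097  0.027]
jarlid [ 0.46  -0.282  0.106]
cup [ 0.595 -0.263  0.067]
table [ 0.576  0.39  -0.   ]
leather [0.603 0.472 0.006]
drawer [0.559 0.273 0.013]
drawertile [0.566 0.306 0.018]
box [0.636 0.3   0.079]
```

Run:
```python
from h import *
np.set_printoptions(precision=3,suppress=True)
S=dict(np.load("scene0.npz"));D=dict(np.load("side0.npz"))
def circ(c,m,z,n):
    m=cv2.morphologyEx(m.astype(np.uint8),cv2.MORPH_OPEN,np.ones((3,3)))
    k,l,st,_=cv2.connectedComponentsWithStats(m); i=1+st[1:,4].argmax()
    ct=max(cv2.findContours((l==i).astype(np.uint8),0,2)[0],key=cv2.contourArea)[:,0]
    w=plane(c,ct,z)[:,:2].astype(np.float32); (x,y),(a,b),t=cv2.minAreaRect(w)
    print(n,"rect c %.3f %.3f size %.3f %.3f ang %.1f"%(x,y,a,b,t),"enclosing",cv2.minEnclosingCircle(w))
for nm,c in (("scene",S),("side",D)):
    P=cloud(c); X,Y,Z=P[...,0],P[...,1],P[...,2]
    f=c["frame"].astype(int)
    box=lambda x0,x1,y0,y1,z0,z1:(X>x0)&(X<x1)&(Y>y0)&(Y<y1)&(Z>z0)&(Z<z1)
    print(nm)
    circ(c,box(.38,.54,-.38,-.22,.1,.115),.105,"jar")
    circ(c,box(.54,.70,-.36,-.2,.01,.08),.07,"cup all")
    for a,b,n in ((.022,.03,"bats+"),(.008,.03,"board")):
        circ(c,box(.38,.56,-.2,.2,a,b),(a>.02)*.012+.014,n)
    for s,n in((-1,'sq'),(1,'rd')):
        circ(c,box(.38,.56,min(0,s*.2),max(0,s*.2),.022,.032),.026,n)
    circ(c,box(.38,.48,.2,.31,.004,.02),.008,"tile")
    circ(c,box(.40,.53,.32,.52,.004,.02),.010,"needle")
    circ(c,box(.545,.625,-.12,.18,.004,.02),.010,"loop")
    circ(c,box(.48,.57,-.46,-.34,.01,.03),.022,"cap")
    up=(Z>.12)&(X>.45)&(Y>-.4)&(Y<.6)&(X<1); print("min x of tall things by y:")
    for y in np.arange(-.4,.6,.1):
        m=up&(Y>y)&(Y<y+.1)
        if m.sum()>20: print("%.1f x %.3f"%(y,np.percentile(X[m],1)), "zrange",np.percentile(Z[m],[1,99]))
    tb=(abs(Z)<.004)&(X>.2)&(X<.9)&(Y>-.6)&(Y<.7);print("table edges",np.percentile(X[tb],[.5,99.5]),np.percentile(Y[tb],[.5,99.5]))
```

```text
scene
jar rect c 0.463 -0.310 size 0.060 0.059 ang 30.5 enclosing ((0.46267545223236084, -0.30959099531173706), 0.03157581016421318)
cup all rect c 0.578 -0.299 size 0.121 0.059 ang 19.9 enclosing ((0.5792766809463501, -0.30156663060188293), 0.060819149017333984)
bats+ rect c 0.474 -0.119 size 0.105 0.101 ang 0.8 enclosing ((0.4749843180179596, -0.11998999118804932), 0.06763596832752228)
board rect c 0.478 -0.003 size 0.347 0.130 ang 88.8 enclosing ((0.478087842464447, -0.0051520392298698425), 0.18069666624069214)
sq rect c 0.474 -0.119 size 0.105 0.101 ang 0.8 enclosing ((0.4759504199028015, -0.11893126368522644), 0.0676511824131012)
rd rect c 0.483 0.110 size 0.098 0.098 ang 30.4 enclosing ((0.48254579305648804, 0.11035535484552383), 0.05196686461567879)Traceback (most recent call last):
  File "<stdin>", line 21, in <module>
  File "<stdin>", line 6, in circ
ValueError: attempt to get argmax of an empty sequence
```

Run:
```python
from h import *
np.set_printoptions(precision=3,suppress=True)
S=dict(np.load("scene0.npz"));D=dict(np.load("side0.npz"))
def circ(c,m,z,n):
    m=cv2.morphologyEx(m.astype(np.uint8),cv2.MORPH_OPEN,np.ones((2,2)))
    k,l,st,_=cv2.connectedComponentsWithStats(m)
    if k<2: return print(n,"none")
    i=1+st[1:,4].argmax()
    ct=max(cv2.findContours((l==i).astype(np.uint8),0,2)[0],key=cv2.contourArea)[:,0]
    w=plane(c,ct,z)[:,:2].astype(np.float32); (x,y),(a,b),t=cv2.minAreaRect(w)
    print(n,"rect c %.3f %.3f size %.3f %.3f ang %.1f"%(x,y,a,b,t))
for nm,c in (("scene",S),("side",D)):
    P=cloud(c); X,Y,Z=P[...,0],P[...,1],P[...,2]
    box=lambda x0,x1,y0,y1,z0,z1:(X>x0)&(X<x1)&(Y>y0)&(Y<y1)&(Z>z0)&(Z<z1)
    print(nm)
    circ(c,box(.38,.54,-.38,-.22,.1,.115),.105,"jar")
    circ(c,box(.54,.70,-.36,-.2,.064,.076),.07,"cup rim")
    circ(c,box(.38,.56,-.2,.2,.008,.03),.014,"board")
    circ(c,box(.38,.56,-.2,0,.022,.032),.026,"sq"); circ(c,box(.38,.56,0,.2,.022,.032),.026,"rd")
    circ(c,box(.38,.48,.2,.31,.004,.02),.008,"tile")
    circ(c,box(.40,.53,.32,.52,.004,.02),.010,"needle")
    circ(c,box(.545,.625,-.12,.18,.004,.02),.010,"loop")
    circ(c,box(.48,.57,-.46,-.34,.01,.03),.022,"cap")
    up=(Z>.12)&(X>.45)&(Y>-.4)&(Y<.6)&(X<1)
    for y in np.arange(-.4,.6,.2):
        m=up&(Y>y)&(Y<y+.2)
        if m.sum()>20: print("y %.1f tall min x %.3f"%(y,np.percentile(X[m],1)), "z",np.percentile(Z[m],[1,99]))
    tb=(abs(Z)<.004)&(X>.2)&(X<.9)&(Y>-.6)&(Y<.7);print("table edges",np.percentile(X[tb],[.5,99.5]),np.percentile(Y[tb],[.5,99.5]))
```

```text
scene
jar rect c 0.461 -0.313 size 0.059 0.059 ang 30.5
cup rim rect c 0.602 -0.293 size 0.066 0.059 ang 19.8
board rect c 0.477 -0.007 size 0.346 0.130 ang 88.6
sq rect c 0.472 -0.123 size 0.104 0.101 ang 0.9
rd rect c 0.481 0.106 size 0.097 0.099 ang 30.4
tile none
needle none
loop rect c 0.601 0.053 size 0.017 0.163 ang 2.4
cap rect c 0.534 -0.386 size 0.046 0.021 ang 4.2
y -0.4 tall min x 0.736 z [0.123 0.442]
y -0.2 tall min x 0.736 z [0.124 0.44 ]
y 0.0 tall min x 0.737 z [0.123 0.442]
y 0.2 tall min x 0.738 z [0.123 0.439]
y 0.4 tall min x 0.938 z [0.124 0.255]
table edges [0.378 0.89 ] [-0.478  0.693]
side
jar rect c 0.458 -0.290 size 0.057 0.064 ang 11.1
cup rim rect c 0.595 -0.271 size 0.057 0.072 ang 19.6
board rect c 0.473 -0.004 size 0.368 0.121 ang 87.9
sq rect c 0.470 -0.106 size 0.100 0.105 ang 1.4
rd rect c 0.478 0.122 size 0.096 0.100 ang 21.2
tile rect c 0.430 0.255 size 0.042 0.045 ang 21.1
needle rect c 0.459 0.419 size 0.133 0.012 ang 81.9
loop rect c 0.598 0.067 size 0.014 0.163 ang 1.2
cap rect c 0.532 -0.363 size 0.030 0.054 ang 15.5
y -0.4 tall min x 0.736 z [0.125 0.542]
y -0.2 tall min x 0.737 z [0.125 0.527]
y 0.0 tall min x 0.738 z [0.125 0.514]
y 0.2 tall min x 0.738 z [0.125 0.498]
y 0.4 tall min x 0.737 z [0.122 0.488]
table edges [0.379 0.868] [-0.45   0.625]
```

```bash
python3 -m handwheel '{"deltas": [[1,0.9,-0.33,0,0],[1,0.9,-0.33,0,0],[1,0.9,-0.33,0,0],[1,0.9,-0.33,0,0],[1,0.9,-0.33,0,0],[1,0.9,-0.33,0,0],[1,0.9,-0.33,0,0],[1,0.9,-0.33,0,0],[1,0,0,0,-0.94],[1,0,0,0,-0.94],[1,0,0,0,-0.94],[1,0,0,0,-0.94],[1,0,0,0,-0.94],[1,0,0,0,-0.94],[1,0,0,0,-0.94],[1,0,0,0,0]]}'
cat >> h.py <<'E'
def grab(n,save=None):
    from workcell import optics
    c=optics.read_camera(n)
    if save: cv2.imwrite(f"pics/{save}.png",c["frame"][:,:,::-1])
    return c
def fit(c,m,z,n):
    "largest blob of mask m: contour cast on plane z -> min area rect"
    k,l,st,_=cv2.connectedComponentsWithStats(m.astype(np.uint8))
    if k<2: return print(n,"none")
    i=1+st[1:,4].argmax()
    ct=max(cv2.findContours((l==i).astype(np.uint8),0,1)[0],key=cv2.contourArea)[:,0]
    w=plane(c,ct,z)[:,:2].astype(np.float32); (x,y),(a,b),t=cv2.minAreaRect(w)
    zs=cloud(c)[l==i][:,2]
    print(n,"c %.4f %.4f size %.4f %.4f ang %.1f medz %.4f"%(x,y,a,b,t,np.median(zs)), "px",st[i,:4])
E
python3 - <<'E'
from h import *
from workcell import status
s=status.get_state(); print(s["tcp_pos"],np.degrees(np.arctan2(*rot(s["orientation"])[[1,0],0])),s["joint_pos"])
c=grab("wrist","w1"); np.savez("w1.npz",**c); print(c["origin"],c["attitude"],c["vfov"])
P=cloud(c);Z=P[...,2];X=P[...,0];Y=P[...,1]
print("table z",np.median(Z[abs(Z)<.006]), np.nanmin(X),np.nanmax(X),np.nanmin(Y),np.nanmax(Y))
near=(X<.7)
fit(c,(Z>.099)&(Z<.112)&near,.105,"jar"); fit(c,(Z>.062)&(Z<.078)&(X>.53),.07,"cup")
E
```

```text
clock: 2.1
tcp_pos: [0.4572, -0.3066, 0.3035]
orientation: [-0.0, 0.705, 0.709, -0.0]
wrist_force: [-0.3, 0.0, -0.3]
finger_gap: 0.0853
grip_force: 0.0
[ 0.45724245 -0.30657419  0.30347757] 90.32627826978131 [-7.36454924e-01  2.66164288e-01 -1.90505675e-02  1.28644441e+00
 -5.58786731e-05  8.28646614e-01]
[ 0.45727061 -0.22542682  0.37477907] [1.60158820e-01 9.87088184e-01 2.38276237e-03 6.25345185e-04] 61.006598741753436
table z 0.001408362345447639 -0.661487348011891 0.8449778634812825 -1.5644941160878394 0.009705216386303256
jar c 0.4658 -0.3093 size 0.0590 0.0597 ang 0.3 medz 0.1058 px [255 162  75  73]
cup c 0.6052 -0.2907 size 0.0635 0.0610 ang 0.3 medz 0.0705 px [415 132  75  70]
```

View pics/w1.png

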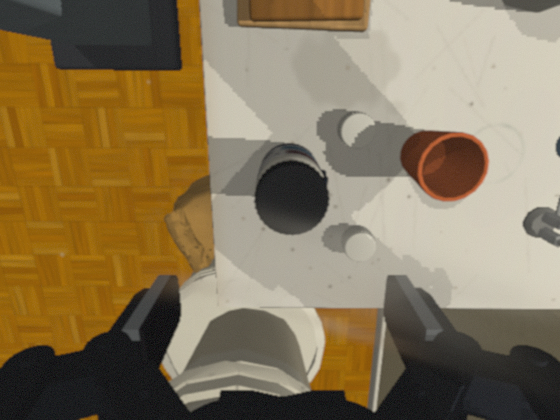

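The wrist view shows the black lid at (291,198), the cup mouth at (452,167), the caps at (357,128) and (360,243), and the square bat at the top. The heights match the text (0.106 and 0.0705). I'll grasp the jar next.

```bash
python3 -m handwheel '{"deltas": [[1,-0.07,0.17,0.5,0],[1,0,0,0.9,0],[1,0,0,0.9,0],[1,0,0,0.9,0],[1,0,0,0.7,0],[1,0,0,0.4,0],[1,0,0,0.14,0],[1,0,0,0,0],[-0.5,0,0,0,0],[-0.5,0,0,0,0],[-0.5,0,0,0,0],[-0.5,0,0,0,0],[-0.5,0,0,0,0],[-0.5,0,0,0,0]]}' 40
```

```text
clock: 3.9
tcp_pos: [0.4649, -0.31, 0.1279]
orientation: [0.001, 0.705, 0.71, 0.0]
wrist_force: [-1.8, 1.4, 5.7]
finger_gap: 0.0605
grip_force: 43.8
```

```bash
python3 -m handwheel '{"deltas": [[-0.5,0,0,-0.3,0],[-0.5,0,0,-0.7,0],[-0.5,0,0,-0.9,0],[-0.5,0,0,-0.9,0],[-0.5,0,0,-0.9,0],[-0.5,0,0,-0.3,0],[-0.5,0.6,0,0,0],[-0.5,0.8,0,0,0],[-0.5,0.8,0,0,0],[-0.5,0.3,0,0,0],[-0.5,0,0,0,0],[-0.5,0,0,0,0]]}'
python3 - <<'E'
from h import *
c=grab("wrist","w2"); np.savez("w2.npz",**c)
P=cloud(c);X,Y,Z=np.moveaxis(P,2,0)
r=(X>.35)&(X<.62)
fit(c,r&(Z>.0215)&(Z<.032)&(Y<0)&(Y>-.2),.026,"sq"); fit(c,r&(Z>.0215)&(Z<.032)&(Y>.0)&(Y<.2),.026,"rd"); fit(c,r&(Z>.008)&(Z<.032)&(Y>-.2),.014,"board")
print("table",np.median(Z[abs(Z)<.006]),np.nanmax(Y))
c=grab("scene","s2")
P=cloud(c);X,Y,Z=np.moveaxis(P,2,0)
r=(X>.38)&(X<.56)&(Y>-.3)&(Y<.2)
fit(c,r&(Z>.0215)&(Z<.032)&(Y<0),.026,"sq"); fit(c,r&(Z>.0215)&(Z<.032)&(Y>.0),.026,"rd")
E
```

```text
clock: 5.4
tcp_pos: [0.4636, -0.21, 0.286]
orientation: [0.0, 0.705, 0.71, -0.0]
wrist_force: [-0.3, -0.8, -2.7]
finger_gap: 0.0607
grip_force: 44.6
sq c 0.4775 -0.1185 size 0.0995 0.0995 ang 1.1 medz 0.0273 px [239  11 119 123]
rd none
board c 0.4777 -0.1147 size 0.1173 0.1194 ang 88.2 medz 0.0269 px [231   0 141 139]
table 0.0014361610577744433 0.10069159704488811
sq c 0.4739 -0.1196 size 0.1053 0.1022 ang 0.8 medz 0.0268 px [276 226  51  35]
rd c 0.4812 0.1097 size 0.1022 0.0990 ang 30.3 medz 0.0269 px [214 203  36  23]
```

View pics/w2.png

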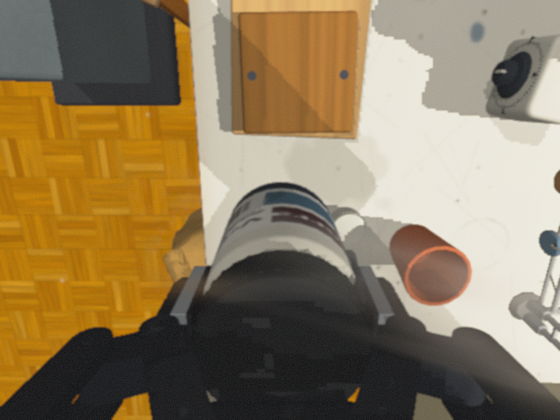

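The jar is held upright. The square bat spans about (240–358, 11–134), centred at (298,72) px. Two views agree that the jar has to move +11.5 mm in x and +190.5 mm in y from where it stood.

```bash
python3 -m handwheel '{"deltas": [[-0.5,0.56,0.08,0,0],[-0.5,0.8,0.12,0,0],[-0.5,0.6,0.08,0,0],[-0.5,0.3,0.04,0,0],[-0.5,0,0,0.7,0],[-0.5,0,0,0.8,0],[-0.5,0,0,0.8,0],[-0.5,0,0,0.3,0],[-0.5,0,0,0,0],[-0.5,0,0,0,0]]}'
python3 - <<'E'
from h import *
for n in("scene","side"):
    c=grab(n,n+"3");P=cloud(c);X,Y,Z=np.moveaxis(P,2,0)
    fit(c,(X>.38)&(X<.56)&(Y>-.22)&(Y<0)&(Z>.0215)&(Z<.032),.026,"sq")
    f=c["frame"]; hsv=cv2.cvtColor(f,cv2.COLOR_RGB2HSV)
    w=(X>.4)&(X<.55)&(Y>-.2)&(Y<-.04)&(Z>.055)&(Z<.125)&(hsv[...,1]<70)&(hsv[...,2]>110)
    p=P[w]; print(n,len(p),"x",np.percentile(p[:,0],[1,99]),"y",np.percentile(p[:,1],[1,99]),"z",np.percentile(p[:,2],[1,99]))
    # fit circle to surface points radius 31mm
    from scipy.optimize import least_squares
    r=least_squares(lambda q:np.hypot(p[:,0]-q[0],p[:,1]-q[1])-.031,[.476,-.12],loss="soft_l1",f_scale=.002); print("axis",r.x,"res",np.abs(r.fun).mean())
E
```

```text
clock: 6.75
tcp_pos: [0.4765, -0.1196, 0.1835]
orientation: [0.001, 0.705, 0.71, 0.0]
wrist_force: [-0.5, 0.1, -3.1]
finger_gap: 0.06
grip_force: 44.7
sq c 0.4734 -0.1190 size 0.1055 0.1012 ang 1.3 medz 0.0267 px [276 231  51  30]
scene 102 x [0.44275624 0.4896273 ] y [-0.15062752 -0.09041326] z [0.06388151 0.1245603 ]
axis [ 0.47691539 -0.1186387 ] res 0.0011556547165866766
sq c 0.4745 -0.1099 size 0.1008 0.1096 ang 1.7 medz 0.0262 px [292 199  44  20]
side 157 x [0.43836342 0.50856915] y [-0.12275826 -0.08613739] z [0.05961725 0.12442824]
axis [ 0.47598825 -0.11848694] res 0.001375657486504479
```

View pics/scene3.png

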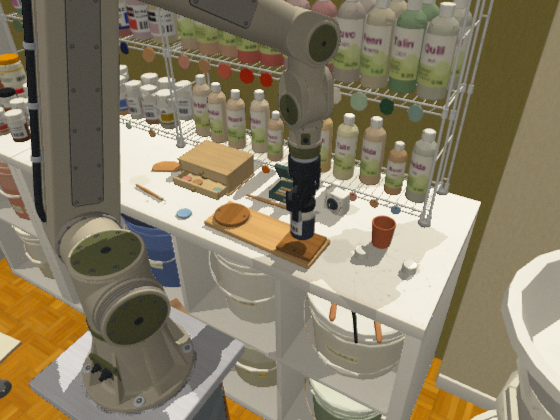

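The jar is over the square bat at (302,235) px. Its fitted axis agrees with the bat centre to 2 mm. Next I lower it, release it and rise.

```bash
python3 -m handwheel '{"deltas": [[-0.5,0,0,0.4,0],[-0.5,0,0,0.2,0],[-0.5,0,0,0.12,0],[-0.5,0,0,0.02,0],[-0.5,0,0,0,0],[-0.5,0,0,0,0]]}'; python3 -m handwheel '{"deltas": [[0,0,0,0,0],[0.3,0,0,0,0],[0.7,0,0,0,0],[1,0,0,0,0],[1,0,0,0,0],[1,0,0,-0.4,0],[1,0,0,-0.8,0],[1,0,0,-0.9,0],[1,0,0,-0.9,0],[1,0,0,-0.6,0],[1,-0.6,0.4,0,0],[1,-0.9,0.7,0,0],[1,-0.9,0.8,0,0],[1,-0.9,0.8,0,0],[1,-0.8,0.3,0,0],[1,0,0,0,0],[1,0,0,0,0]]}'
python3 - <<'E'
from h import *
c=grab("wrist","w4");P=cloud(c);X,Y,Z=np.moveaxis(P,2,0)
r=(X>.35)&(X<.7)
fit(c,r&(Z>.063)&(Z<.079)&(X>.53),.07,"cup")
fit(c,r&(Z>.125)&(Z<.138)&(X<.54),.131,"jar"); fit(c,r&(Z>.0215)&(Z<.032)&(Y<0)&(Y>-.2)&(X<.54),.026,"sq")
c=grab("scene","s4");P=cloud(c);X,Y,Z=np.moveaxis(P,2,0)
r=(X>.35)&(X<.55)&(Y>-.3)&(Y<0)
fit(c,r&(Z>.125)&(Z<.138),.131,"jar"); fit(c,r&(Z>.0215)&(Z<.032),.026,"sq")
E
```

```text
clock: 7.6
tcp_pos: [0.4756, -0.1189, 0.1539]
orientation: [0.0, 0.704, 0.71, 0.0]
wrist_force: [-3.2, 0.7, 5.3]
finger_gap: 0.0605
grip_force: 45.7
clock: 9.72
tcp_pos: [0.5965, -0.2818, 0.2963]
orientation: [-0.001, 0.705, 0.71, -0.0]
wrist_force: [1.0, -0.1, 0.6]
finger_gap: 0.0856
grip_force: 0.0
cup c 0.6062 -0.2901 size 0.0604 0.0618 ang 0.4 medz 0.0707 px [258 161  70  69]
jar none
sq c 0.4792 -0.1501 size 0.1003 0.0377 ang 1.3 medz 0.0271 px [ 85   0 121  50]
jar c 0.4720 -0.1205 size 0.0660 0.0587 ang 17.3 medz 0.1312 px [290 203  25  17]
sq c 0.4733 -0.1192 size 0.1043 0.1022 ang 2.3 medz 0.0267 px [276 231  51  30]
```

View pics/w4.png

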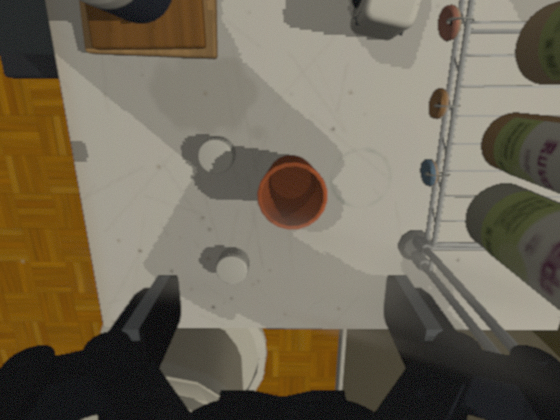

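The cup mouth is centred at (292,193) px, with the caps at (215,152) and (232,265) and the jar standing on its bat at top left. Now I grasp the cup gently at 50 mm.

```bash
python3 -m handwheel '{"deltas": [[1,-0.21,0.18,0.5,0],[1,0,0,0.9,0],[1,0,0,0.9,0],[1,0,0,0.9,0],[1,0,0,0.8,0],[1,0,0,0.5,0],[1,0,0,0.3,0],[1,0,0,0,0],[1,0,0,0,0],[-0.5,0,0,0,0],[-0.5,0,0,0,0],[-0.5,0,0,0,0],[-0.5,0,0,0,0],[-0.5,0,0,0,0],[-0.5,0,0,0,0]]}' 25; python3 -m handwheel '{"deltas": [[-0.5,0,0,-0.3,0],[-0.5,0,0,-0.7,0],[-0.5,0,0,-1,0],[-0.5,0,0,-1,0],[-0.5,0,0,-1,0],[-0.5,0,0,-1,0],[-0.5,0,-0.5,-1,0],[-0.5,0.5,-0.6,0,0],[-0.5,0.9,-0.6,0,0],[-0.5,1,-0.6,0,0],[-0.5,1,-0.4,0,0],[-0.5,1,-0.4,0,0],[-0.5,0.6,0,0,0],[-0.5,0,0,0,0],[-0.5,0,0,0,0]]}'
```

```text
clock: 11.7
tcp_pos: [0.6047, -0.2909, 0.1062]
orientation: [0.001, 0.704, 0.71, 0.0]
wrist_force: [-0.1, 0.6, 6.1]
finger_gap: 0.061
grip_force: 26.3
clock: 13.58
tcp_pos: [0.4787, -0.0917, 0.3449]
orientation: [0.0, 0.704, 0.71, -0.0]
wrist_force: [0.5, 0.0, -1.1]
finger_gap: 0.0606
grip_force: 27.7
```

```bash
python3 -m handwheel '{"deltas": [[-0.5,0.6,0,0,0],[-0.5,0.9,0,0,0],[-0.5,0.9,0,0,0],[-0.5,0.6,0,0,0],[-0.5,0,0,0,0],[-0.5,0,0,0,0]]}'
python3 - <<'E'
from h import *
c=grab("wrist","w5");P=cloud(c);X,Y,Z=np.moveaxis(P,2,0)
r=(X>.35)&(X<.7)
fit(c,r&(Z>.0215)&(Z<.034)&(Y>.03)&(Y<.2)&(X<.54),.026,"rd"); fit(c,r&(Z>.009)&(Z<.034)&(Y>.0)&(Y<.25)&(X<.55),.014,"board");fit(c,r&(Z>.006)&(Z<.02)&(Y>-.1)&(Y<.25)&(X>.56)&(X<.65),.01,"loop")
c=grab("side","d5");P=cloud(c);X,Y,Z=np.moveaxis(P,2,0)
r=(X>.35)&(X<.55)
fit(c,r&(Z>.0215)&(Z<.034)&(Y>.03)&(Y<.2),.026,"rd side")
E
```

```text
clock: 14.32
tcp_pos: [0.4781, 0.0277, 0.3445]
orientation: [0.0, 0.705, 0.709, -0.0]
wrist_force: [0.6, 0.8, -2.0]
finger_gap: 0.0611
grip_force: 27.7
rd c 0.4851 0.1114 size 0.0987 0.0987 ang 0.3 medz 0.0273 px [241  32  96 102]
board c 0.4841 0.0820 size 0.1683 0.1195 ang 88.2 medz 0.0163 px [232  26 117 161]
loop c 0.6017 0.0480 size 0.0254 0.1887 ang 4.3 medz 0.0113 px [378  54  27 169]
rd side c 0.4814 0.1183 size 0.0967 0.1008 ang 21.2 medz 0.0263 px [262 235  44  23]
```

View pics/w5.png

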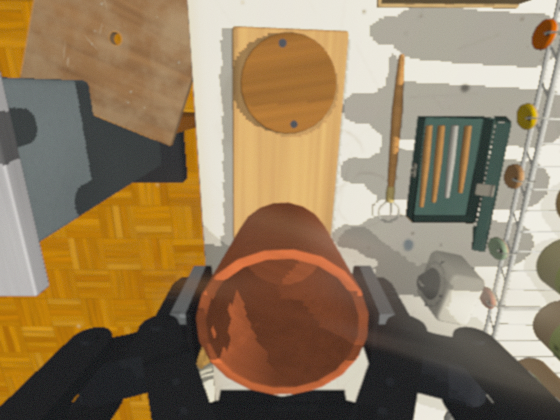

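The round bat is at (288,83) px with a clear margin, and the cup is held mouth up. The loop tool lies at (397,140) px, x≈0.60, clear of where the needle will go.

```bash
python3 -m handwheel '{"deltas": [[-0.5,0.5,0.05,0,0],[-0.5,0.8,0.05,0,0],[-0.5,0.5,0.04,0,0],[-0.5,0.28,0,0.3,0],[-0.5,0,0,0.8,0],[-0.5,0,0,1,0],[-0.5,0,0,1,0],[-0.5,0,0,0.8,0],[-0.5,0,0,0.5,0],[-0.5,0,0,0.2,0],[-0.5,0,0,0,0],[-0.5,0,0,0,0]]}'
python3 - <<'E'
from h import *
from scipy.optimize import least_squares
for n in("scene","side"):
    c=grab(n,n+"6");P=cloud(c);X,Y,Z=np.moveaxis(P,2,0)
    hsv=cv2.cvtColor(c["frame"],cv2.COLOR_RGB2HSV)
    w=(X>.4)&(X<.56)&(Y>.03)&(Y<.19)&(Z>.042)&(Z<.08)
    p=P[w]; print(n,len(p),"z",np.percentile(p[:,2],[1,99]))
    r=least_squares(lambda q:np.hypot(p[:,0]-q[0],p[:,1]-q[1])-q[2],[.48,.11,.028],loss="soft_l1",f_scale=.002); print("axis",r.x,"res",np.abs(r.fun).mean())
E
```

```text
clock: 15.92
tcp_pos: [0.4833, 0.1117, 0.1615]
orientation: [0.001, 0.705, 0.71, 0.001]
wrist_force: [0.2, -0.1, -0.7]
finger_gap: 0.0605
grip_force: 27.8
scene 117 z [0.05397902 0.07960334]
axis [0.48326806 0.11207836 0.02448934] res 0.0015390797080638609
side 216 z [0.05655048 0.07979528]
axis [0.48379459 0.11319109 0.02584967] res 0.0009905903663526613
```

```bash
python3 -m handwheel '{"deltas": [[-0.5,-0.03,0,0.3,0],[-0.5,0,0,0.25,0],[-0.5,0,0,0.14,0],[-0.5,0,0,0.02,0],[-0.5,0,0,0,0],[-0.5,0,0,0,0]]}'; python3 -m handwheel '{"deltas": [[0.3,0,0,0,0],[0.7,0,0,0,0],[1,0,0,0,0],[1,0,0,0,0],[1,0,0,-0.4,0],[1,0,0,-0.8,0],[1,0,0,-0.9,0],[1,0,0,-0.9,0],[1,0.3,0,-0.5,0],[1,0.9,0,0,0],[1,0.9,-0.1,0,0],[1,0.9,-0.1,0,0],[1,0.9,-0.1,0,0],[1,0.9,-0.1,0,0],[1,0.9,-0.1,0,0],[1,0.7,0,0,0],[1,0.3,0,0,0],[1,0,0,0,0],[1,0,0,0,0]]}'
python3 - <<'E'
from h import *
from workcell import status
c=grab("wrist","w7");np.savez("w7.npz",**c);P=cloud(c);X,Y,Z=np.moveaxis(P,2,0)
fit(c,(Z>.005)&(Z<.02)&(Y>.32)&(Y<.52)&(X>.4)&(X<.53),.009,"needle")
fit(c,(Z>.0045)&(Z<.02)&(Y>.2)&(Y<.31)&(X>.38)&(X<.48),.008,"tile")
fit(c,(Z>.08)&(Z<.11)&(Y>.03)&(Y<.2)&(X>.4)&(X<.56),.096,"cup"); fit(c,(Z>.0215)&(Z<.034)&(Y>.03)&(Y<.2)&(X<.54)&(X>.4),.026,"rd")
print("table",np.median(Z[abs(Z)<.006]))
c=grab("scene","s7");P=cloud(c);X,Y,Z=np.moveaxis(P,2,0)
fit(c,(Z>.09)&(Z<.11)&(Y>.03)&(Y<.2)&(X>.4)&(X<.56),.096,"cup scene")
fit(c,(Z>.005)&(Z<.02)&(Y>.32)&(Y<.52)&(X>.4)&(X<.53),.01,"needle")
fit(c,(Z>.0045)&(Z<.02)&(Y>.2)&(Y<.31)&(X>.38)&(X<.48),.008,"tile")
E
```

```text
clock: 16.77
tcp_pos: [0.4821, 0.1107, 0.1322]
orientation: [-0.0, 0.704, 0.71, -0.0]
wrist_force: [-3.2, 0.1, 3.9]
finger_gap: 0.0606
grip_force: 27.9
clock: 19.15
tcp_pos: [0.4608, 0.3776, 0.2722]
orientation: [0.0, 0.705, 0.709, -0.0]
wrist_force: [-0.2, -0.3, 0.2]
finger_gap: 0.0853
grip_force: 0.0
needle c 0.4640 0.4064 size 0.1449 0.0111 ang 82.0 medz 0.0110 px [272  64  29 155]
tile c 0.4357 0.2499 size 0.0422 0.0445 ang 0.1 medz 0.0085 px [238 273  40  37]
cup none
rd c 0.4814 0.1465 size 0.0905 0.0372 ang 8.5 medz 0.0270 px [260 367  81  29]
table 0.0013400686962363184
cup scene c 0.4793 0.1095 size 0.0672 0.0577 ang 34.8 medz 0.0948 px [219 187  22  15]
needle c 0.4603 0.4089 size 0.1308 0.0148 ang 80.6 medz 0.0099 px [136 184  28  16]
tile c 0.4343 0.2477 size 0.0431 0.0425 ang 30.4 medz 0.0086 px [177 208  15  10]
```

View pics/w7.png

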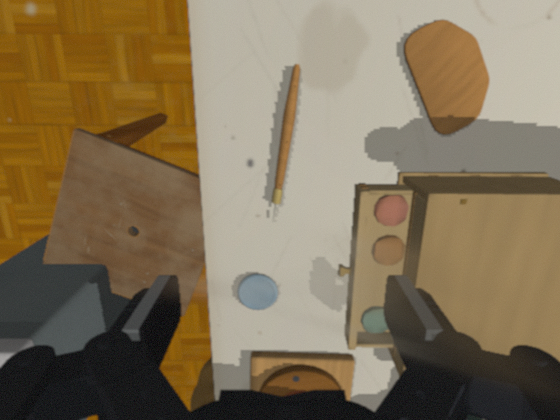

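View pics/s7.png

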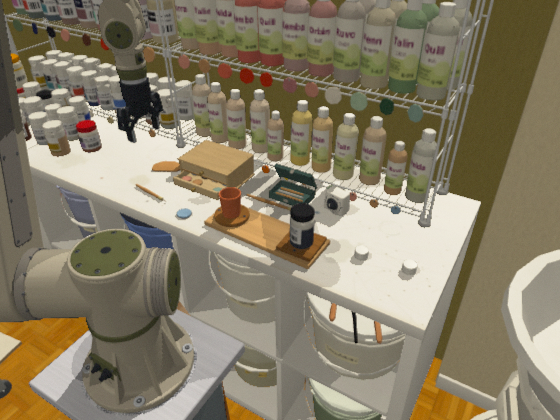

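The cup stands on the round bat at (231,205) px and the jar on the square bat at (302,228). In the wrist view the needle tool runs from (296,65) to about (272,215), and the tile is at (258,291). I'll check the tool's true ends.

Run:
```python
from h import *
c=dict(np.load("w7.npz"))
f=K(c);M=rot(c["attitude"])
def proj(p):
    q=(p-c["origin"])@M; return np.c_[q[:,0]/q[:,2]*f+c["cx"],q[:,1]/q[:,2]*f+c["cy"]]
ax=np.array([np.cos(np.radians(82)),np.sin(np.radians(82)),0]);n=np.array([ax[1],-ax[0],0]); o=np.array([.464,.4064,.007])
s=np.arange(-.100,.090,.001);t=np.arange(-.012,.0121,.001)
g=o+s[:,None,None]*ax+t[None,:,None]*n
uv=proj(g.reshape(-1,3)).reshape(len(s),len(t),2).astype(np.float32)
im=cv2.remap(c["frame"],uv[...,0],uv[...,1],cv2.INTER_LINEAR)
for i in list(range(0,40,2))+list(range(160,190,3)): print(round(s[i]*1000),im[i].sum(1)//3 if 0 else im[i].mean(1).astype(int))
```

```text
-100 [176 176 178 177 177 175 176 177 177 177 177 176 177 177 177 178 177 176
 177 177 178 178 176 177 176]
-98 [177 177 176 176 175 177 177 176 177 176 177 176 176 176 178 177 176 177
 177 177 178 177 177 177 176]
-96 [176 177 177 178 177 176 177 178 176 177 177 177 178 176 178 178 178 178
 179 178 177 177 178 178 178]
-94 [177 177 176 176 177 176 175 176 176 177 176 177 178 177 176 177 177 176
 177 177 176 179 177 178 177]
-92 [177 177 176 179 175 177 176 176 176 177 177 177 177 177 176 177 176 176
 177 178 178 177 178 178 178]
-90 [176 177 176 177 176 176 178 177 178 177 177 176 177 178 178 178 177 177
 178 178 177 177 177 177 178]
-88 [178 176 176 177 176 177 176 177 176 175 178 177 177 176 177 176 177 177
 177 177 178 178 178 177 177]
-86 [177 177 177 177 177 175 176 176 176 176 177 178 178 177 177 176 177 178
 177 177 176 176 178 178 175]
-84 [176 177 177 176 177 177 176 179 178 177 176 176 176 178 178 177 176 177
 177 176 177 177 178 178 178]
-82 [176 176 177 176 177 176 176 176 176 175 176 178 177 177 177 177 178 178
 177 178 178 177 177 177 176]
-80 [177 178 177 176 177 176 
[... 1400 characters left out ...]
93  90 104 113 117 121 134 151 165
 167 166 166 165 165 164 165]
72 [177 177 177 177 176 176 177 178 174 157 131 123 128 133 151 162 167 167
 166 165 166 167 166 165 166]
75 [176 176 178 176 176 176 177 177 177 176 175 174 172 170 169 168 167 167
 165 166 165 167 166 166 165]
78 [177 177 175 176 176 178 176 177 176 176 175 174 172 170 169 167 167 167
 166 166 165 166 165 166 165]
81 [176 175 178 177 176 176 176 175 177 175 174 173 171 170 170 169 167 166
 165 165 165 165 166 167 166]
84 [176 176 176 177 176 177 177 175 176 175 173 170 171 170 170 166 165 165
 164 164 165 165 165 166 167]
87 [178 178 176 175 176 177 176 176 176 174 173 172 171 169 167 167 167 165
 165 165 165 168 165 167 166]
```

The ends are at −77 and +73 mm along the axis, so the length is 150 mm as given. The middle is at about (0.462, 0.404) in the arm's frame, with yaw 82°.

```bash
python3 -m handwheel '{"deltas": [[-0.3,0.4,0.03,0.4,0],[-0.3,0.26,0,0.8,0],[-0.3,0,0,0.9,0.83],[-0.3,0,0,0.9,0],[-0.3,0,0,0.7,0],[-0.3,0,0,0.4,0],[-0.3,0,0,0,0],[-0.3,0,0,0,0]]}' 30
python3 - <<'E'
from h import *
from workcell import status
s=status.get_state();print(s["tcp_pos"],np.degrees(np.arctan2(*rot(s["orientation"])[[1,0],0])),s["finger_gap"])
c=grab("wrist","w8")
E
```

```text
clock: 20.25
tcp_pos: [0.4624, 0.4054, 0.1092]
orientation: [0.0, 0.754, 0.657, 0.001]
wrist_force: [0.4, 0.8, -0.6]
finger_gap: 0.0298
grip_force: 0.0
[0.46236723 0.40543083 0.10921782] 82.12390014131935 0.029848241831856786
```

View pics/w8.png

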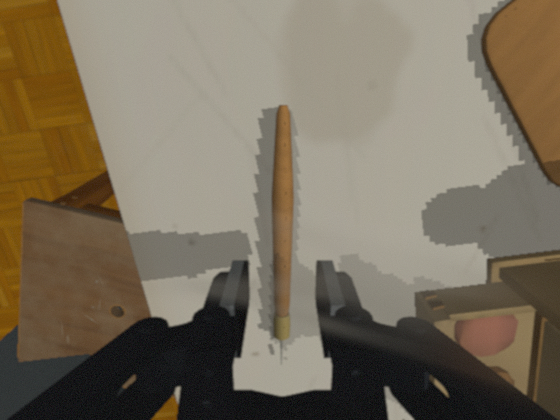

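The needle tool runs vertically at column 283, midway between the fingers at 240 and 325. I go down and pinch it.

```bash
python3 -m handwheel '{"deltas": [[-0.3,-0.03,0,0.45,0],[-0.3,0,0,0.25,0],[-0.3,0,0,0.13,0],[-0.3,0,0,0,0],[-1,0,0,0,0],[-1,0,0,0,0],[-1,0,0,0,0],[-1,0,0,0,0],[-1,0,0,0,0]]}' 30; python3 -m handwheel '{"deltas": [[-1,0,0,-0.3,0],[-1,0,0,-0.8,0],[-1,0,0,-1,0],[-1,0,0,-1,0],[-1,0,0,-1,0],[-1,0,0,-0.9,0],[-1,-0.6,0,0,0],[-1,-0.9,0,0,0],[-1,-1,0,0,0],[-1,-1,0,0,0],[-1,-1,0,0,0],[-1,-0.9,0,0,0],[-1,-0.6,0,0,0],[-1,0,0,0,0],[-1,0,0,0,0]]}'
```

```text
clock: 21.42
tcp_pos: [0.4619, 0.404, 0.0757]
orientation: [0.0, 0.754, 0.657, 0.001]
wrist_force: [1.3, 0.4, 5.1]
finger_gap: 0.0103
grip_force: 31.6
clock: 23.3
tcp_pos: [0.4287, 0.1663, 0.2753]
orientation: [-0.0, 0.754, 0.657, 0.0]
wrist_force: [-0.1, 0.4, 0.1]
finger_gap: 0.0105
grip_force: 30.9
```

```bash
python3 -m handwheel '{"deltas": [[-1,0,0,0,-0.96],[-1,0,0,0,-0.96],[-1,0,0,0,-0.96],[-1,0,0,0,-0.96],[-1,0,0,0,-0.96],[-1,0,0,0,-0.96],[-1,0,0,0,-0.96],[-1,0,0,0,-0.96],[-1,0,0,0,-0.96],[-1,0,0,0,-0.96],[-1,-0.3,-0.6,0,0],[-1,-0.4,-0.9,0,0],[-1,-0.4,-0.9,0,0],[-1,-0.31,-0.9,0,0],[-1,0,-0.6,0,0],[-1,0,-0.32,0.5,0],[-1,0,0,0.9,0],[-1,0,0,0.9,0],[-1,0,0,0,0],[-1,0,0,0,0]]}'
python3 - <<'E'
from h import *
from workcell import status
s=status.get_state();print(s["tcp_pos"],np.degrees(np.arctan2(*rot(s["orientation"])[[1,0],0])),s["finger_gap"])
c=grab("side","d9");P=cloud(c);X,Y,Z=np.moveaxis(P,2,0)
for n in ("side","scene"):
    c=grab(n,n+"9");P=cloud(c);X,Y,Z=np.moveaxis(P,2,0)
    w=(Z>.09)&(Z<.125)&(Y>-.06)&(Y<.06)&(X>.39)&(X<.455); p=P[w]; print(n,len(p),p.mean(0) if len(p) else 0)
    fit(c,(Z>.0215)&(Z<.034)&(Y>.03)&(Y<.2)&(X<.54)&(X>.4),.026,"rd")
E
```

```text
clock: 25.8
tcp_pos: [0.4803, -0.0041, 0.1841]
orientation: [0.0, 0.016, 1.0, -0.0]
wrist_force: [-0.0, 0.1, -0.9]
finger_gap: 0.0102
grip_force: 30.9
[ 0.48032697 -0.00409538  0.18408165] 178.18743299628747 0.010154316219965225
side 82 [0.43135903 0.00142165 0.11628548]
rd c 0.4811 0.1224 size 0.0965 0.0939 ang 16.3 medz 0.0264 px [262 236  44  22]
scene 59 [ 0.43261292 -0.00477864  0.11866748]
rd c 0.4768 0.1069 size 0.0941 0.0974 ang 39.6 medz 0.0270 px [214 204  35  22]
```

```bash
python3 -m handwheel '{"deltas": [[-1,0,0,0.5,0],[-1,0,0,0.9,0],[-1,0,0,0.5,0],[-1,0,0,0.3,0],[-1,0,0,0.13,0],[-1,0,0,0.01,0],[-1,0,0,0,0],[-1,0,0,0,0]]}'
python3 - <<'E'
from h import *
grab("wrist","w10")
E
```

```text
clock: 26.95
tcp_pos: [0.48, -0.0047, 0.0901]
orientation: [0.001, 0.016, 1.0, -0.0]
wrist_force: [-1.0, 0.0, -0.4]
finger_gap: 0.0102
grip_force: 30.9
```

View pics/w10.png

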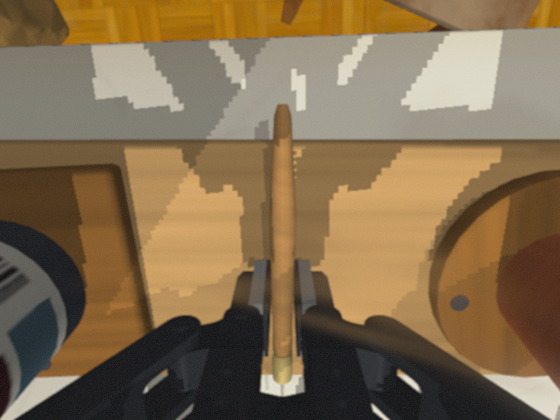

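The needle lies square across the board between the bats, its handle along column 283, with the bat edges at about 150 and 430 px. I release it.

```bash
python3 -m handwheel '{"deltas": [[-1,0,0,0.015,0],[-0.8,0,0,0,0],[-0.6,0,0,0,0],[-0.4,0,0,0,0],[-0.4,0,0,0,0],[-0.4,0,0,-0.3,0],[-0.4,0,0,-0.8,0],[-0.4,0,0,-1,0],[-0.4,0,0,-1,0],[-0.4,0,0,-1,0],[-0.4,0,0,-0.9,0],[-0.4,0,0,0,0],[-0.4,0,0,0,0]]}'
python3 - <<'E'
from h import *
c=grab("wrist","w11");P=cloud(c);X,Y,Z=np.moveaxis(P,2,0)
fit(c,(Z>.021)&(Z<.04)&(abs(Y)<.05)&(X<.6)&(X>.38),.024,"needle")
for y0 in(-.17,.06): fit(c,(Z>.0215)&(Z<.034)&(Y>min(y0,y0+.11))&(Y<y0+.11)&(X<.54)&(X>.4),.026,"bat")
for n in("scene","side"):
    c=grab(n);P=cloud(c);X,Y,Z=np.moveaxis(P,2,0)
    fit(c,(Z>.0185)&(Z<.04)&(abs(Y)<.045)&(X<.57)&(X>.38),.023,"needle")
E
```

```text
clock: 28.62
tcp_pos: [0.4793, -0.0045, 0.2889]
orientation: [0.0, 0.016, 1.0, -0.0]
wrist_force: [-0.1, -0.0, -0.9]
finger_gap: 0.0257
grip_force: 0.0
needle c 0.4758 -0.0043 size 0.0105 0.1411 ang 87.8 medz 0.0251 px [277  95  12 145]
bat c 0.4766 -0.1171 size 0.0998 0.1005 ang 1.0 medz 0.0272 px [104 122 119 104]
bat c 0.4784 0.1032 size 0.0802 0.0988 ang 53.9 medz 0.0273 px [351 124 104 102]
needle c 0.4730 -0.0041 size 0.0207 0.1372 ang 83.4 medz 0.0241 px [249 216  30  28]
needle c 0.4447 0.0011 size 0.0204 0.0838 ang 88.2 medz 0.0231 px [298 224  33   8]
```

View pics/w11.png

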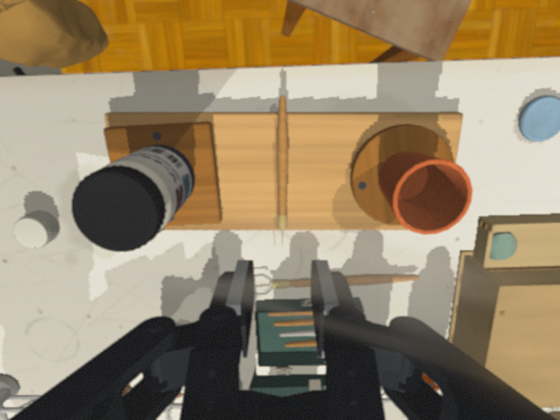

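The needle lies across the board from (283,97) to (281,240), midway between the bats, with the jar and cup standing at (120,205) and (430,195). Next is the tile.

```bash
python3 -m handwheel '{"deltas": [[0.5,0.2,0.6,0,0],[0.5,0.3,0.9,0,0],[0.5,0.3,1,0,0],[0.5,0.3,1,0,0],[0.5,0.26,1,0,0],[0.5,0,1,0,0],[0.5,0,0.6,0,0],[0.5,0,0.18,0,0],[0.5,0,0,0,0],[0.5,0,0,0,0]]}'
python3 - <<'E'
from h import *
c=grab("wrist","w12");P=cloud(c);X,Y,Z=np.moveaxis(P,2,0)
fit(c,(Z>.0045)&(Z<.02)&(Y>.2)&(Y<.31)&(X>.38)&(X<.48),.0085,"tile")
hsv=cv2.cvtColor(c["frame"],cv2.COLOR_RGB2HSV)
fit(c,(hsv[...,0]>95)&(hsv[...,0]<125)&(hsv[...,1]>60)&(Y>.2)&(Y<.31)&(X>.38)&(X<.48),.0085,"tile col")
print("table",np.median(Z[abs(Z)<.006]))
E
```

```text
clock: 30.02
tcp_pos: [0.4333, 0.2474, 0.2886]
orientation: [-0.0, 0.017, 1.0, -0.0]
wrist_force: [0.7, 0.2, 0.3]
finger_gap: 0.0643
grip_force: 0.0
tile c 0.4349 0.2490 size 0.0425 0.0433 ang 88.0 medz 0.0087 px [263 152  43  43]
tile col c 0.4348 0.2457 size 0.0394 0.0328 ang 2.8 medz 0.0088 px [265 154  34  39]
table 0.0014697657938441688
```

```bash
python3 -m handwheel '{"deltas": [[0.5,-0.04,0.02,0.5,0],[0.5,0,0,0.9,0],[0.5,0,0,1,0],[0.5,0,0,1,0],[0.5,0,0,0.9,0],[0.5,0,0,0.6,0],[0.5,0,0,0.35,0],[0.5,0,0,0.15,0],[0.5,0,0,0,0],[0.5,0,0,0,0]]}' 25
python3 -m handwheel '{"deltas": [[0.3,0,0,0,0],[0.15,0,0,0,0],[-0.2,0,0,0,0],[-0.2,0,0,0,0],[-0.2,0,0,0,0],[-0.2,0,0,0,0]]}'
python3 - <<'E'
from h import *
grab("wrist","w13")
E
```

```text
clock: 31.32
tcp_pos: [0.4357, 0.2492, 0.0738]
orientation: [0.001, 0.016, 1.0, 0.0]
wrist_force: [-0.4, 0.5, -0.3]
finger_gap: 0.0639
grip_force: 0.0
clock: 32.08
tcp_pos: [0.4352, 0.2492, 0.0735]
orientation: [0.0, 0.016, 1.0, 0.0]
wrist_force: [-1.1, -0.2, 5.8]
finger_gap: 0.0401
grip_force: 24.6
```

View pics/w13.png

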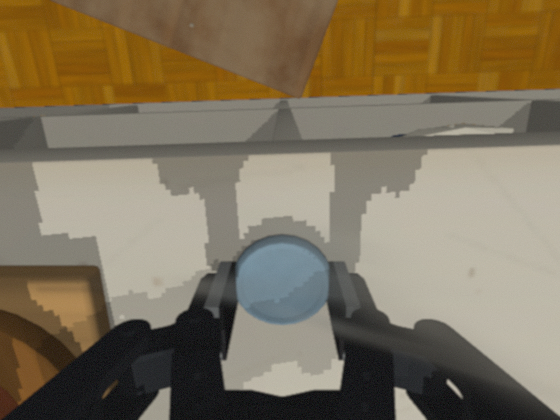

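The tile at (282,280) px is between the fingers, but the gap reads 40 mm rather than 44. I'll measure where the tile sits relative to the pads before lifting.

Run:
```python
from h import *
from workcell import status
s=status.get_state();T=rot(s["orientation"]);t=s["tcp_pos"];print(t,s["finger_gap"],s["grip_force"])
c=grab("wrist");P=cloud(c)
L=(P-t)@T   # tool frame
hsv=cv2.cvtColor(c["frame"],cv2.COLOR_RGB2HSV)
m=(hsv[...,0]>95)&(hsv[...,0]<125)&(hsv[...,1]>60)&(L[...,2]>.05)
fit(c,m&(P[...,0]>.38)&(P[...,1]>.2)&(P[...,1]<.3),.0085,"tile")
b=(hsv[...,2]<110)&(hsv[...,1]<70)&(L[...,2]>.04)&(L[...,2]<.08)&(abs(L[...,1])<.04)&(abs(L[...,0])<.03)
for sg in(-1,1):
    q=L[b&(L[...,1]*sg>0)]; print(sg,len(q),np.percentile(q,[1,50,99],axis=0).round(4).tolist())
```

```text
[0.43520375 0.24914393 0.07350131] 0.039667837238434506 24.6188708441332
tile c 0.4243 0.2350 size 0.0033 0.0039 ang 66.6 medz 0.0093 px [244 257   9   9]
-1 1899 [[-0.0096, -0.0336, 0.0403], [0.0095, -0.0215, 0.0551], [0.0217, -0.0011, 0.0728]]
1 1700 [[-0.0115, 0.001, 0.0402], [0.0071, 0.0212, 0.0531], [0.0216, 0.0328, 0.0721]]
```

Run:
```python
from h import *
from workcell import status
s=status.get_state();T=rot(s["orientation"]);t=s["tcp_pos"]
c=grab("wrist");P=cloud(c);L=(P-t)@T
f=c["frame"].astype(int)
m=(f[...,2]-f[...,0]>25)&(abs(L[...,0])<.05)&(abs(L[...,1])<.04)
fit(c,m,.0085,"tile")
q=L[m];print("tile in tool",np.percentile(q,[1,50,99],axis=0).round(4).tolist())
for r in (270,280,290,300,310): print(r,[tuple(L[r,u].round(3)) for u in (218,226,232,330,338,346)])
```

```text
tile c 0.4356 0.2481 size 0.0377 0.0401 ang 88.4 medz 0.0087 px [237 242  88  82]
tile in tool [[-0.0187, -0.0187, 0.0632], [0.0024, -0.0016, 0.0648], [0.0188, 0.0165, 0.0663]]
270 [(np.float64(0.01), np.float64(-0.026), np.float64(0.058)), (np.float64(0.01), np.float64(-0.023), np.float64(0.059)), (np.float64(0.01), np.float64(-0.021), np.float64(0.059)), (np.float64(0.007), np.float64(0.02), np.float64(0.064)), (np.float64(0.011), np.float64(0.022), np.float64(0.058)), (np.float64(0.01), np.float64(0.026), np.float64(0.058))]
280 [(np.float64(0.01), np.float64(-0.025), np.float64(0.05)), (np.float64(0.011), np.float64(-0.022), np.float64(0.049)), (np.float64(0.008), np.float64(-0.02), np.float64(0.054)), (np.float64(0.004), np.float64(0.02), np.float64(0.06)), (np.float64(0.01), np.float64(0.021), np.float64(0.05)), (np.float64(0.01), np.float64(0.024), np.float64(0.05))]
290 [(np.float64(0.01), np.float64(-0.024), np.float64(0.043)), (np.float64(0.01), np.float64(-0.021), np.float64(0.043)), (np.float64(0.004), np.float64(-0.02), np.float64(0.053)), (np.float64(-0.0), np.float64(0
[... 154 characters left out ...]
64(0.01), np.float64(-0.023), np.float64(0.037)), (np.float64(0.009), np.float64(-0.02), np.float64(0.038)), (np.float64(0.001), np.float64(-0.02), np.float64(0.051)), (np.float64(-0.004), np.float64(0.02), np.float64(0.059)), (np.float64(0.008), np.float64(0.02), np.float64(0.04)), (np.float64(0.01), np.float64(0.022), np.float64(0.037))]
310 [(np.float64(0.009), np.float64(-0.022), np.float64(0.032)), (np.float64(0.006), np.float64(-0.02), np.float64(0.037)), (np.float64(-0.003), np.float64(-0.02), np.float64(0.05)), (np.float64(-0.008), np.float64(0.02), np.float64(0.057)), (np.float64(0.006), np.float64(0.02), np.float64(0.038)), (np.float64(0.009), np.float64(0.021), np.float64(0.032))]
```

```bash
python3 -m handwheel '{"deltas": [[-0.2,0,0,-0.2,0],[-0.2,0,0,-0.4,0],[-0.2,0,0,-0.4,0],[-0.2,0,0,0,0],[-0.2,0,0,0,0]]}'
python3 - <<'E'
from h import *
from workcell import status
s=status.get_state();T=rot(s["orientation"]);t=s["tcp_pos"]
c=grab("wrist","w14");P=cloud(c);L=(P-t)@T
f=c["frame"].astype(int)
m=(f[...,2]-f[...,0]>25)&(abs(L[...,0])<.05)&(abs(L[...,1])<.03)&(L[...,2]>.05)
print(m.sum()); q=L[m]; q=q[(q[:,2]<.08)]
print("tile in tool",np.percentile(q,[1,50,99],axis=0).round(4).tolist())
A=np.c_[q[:,:2],np.ones(len(q))];print("tilt",np.degrees(np.linalg.lstsq(A,q[:,2],rcond=None)[0][:2]))
E
```

```text
clock: 32.85
tcp_pos: [0.4348, 0.2489, 0.1126]
orientation: [-0.0, 0.016, 1.0, -0.0]
wrist_force: [0.7, 0.4, -1.2]
finger_gap: 0.0401
grip_force: 25.3
4452
tile in tool [[-0.0185, -0.0187, 0.0634], [0.0037, -0.0024, 0.0649], [0.0187, 0.0159, 0.0664]]
tilt [-0.39705046  0.35742251]
```

View pics/w14.png

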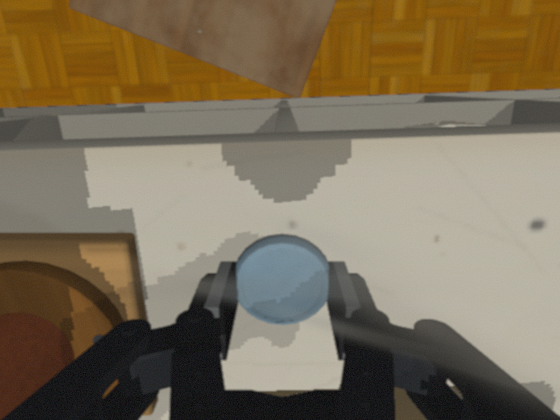

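The tile is held level (tilt under 0.5°) and centred between the pads. I carry it high past the cup, and on the way measure the lid with the wrist camera.

```bash
python3 -m handwheel '{"deltas": [[-0.2,0,0,-0.5,0],[-0.2,0,0,-0.9,0],[-0.2,0,0,-1,0],[-0.2,0,0,-1,0],[-0.2,0,0,-1,0],[-0.2,0,-0.4,0,0],[-0.2,-0.23,-0.8,0,0],[-0.2,-0.25,-0.9,0,0],[-0.2,-0.25,-0.9,0,0],[-0.2,-0.25,-0.9,0,0],[-0.2,-0.25,-0.9,0,0],[-0.2,0,-0.8,0,0],[-0.2,0,-0.59,0,0],[-0.2,0,0,0,0],[-0.2,0,0,0,0]]}'
python3 - <<'E'
from h import *
from workcell import status
s=status.get_state();print(s["tcp_pos"])
for n in("wrist","scene"):
    c=grab(n);P=cloud(c);X,Y,Z=np.moveaxis(P,2,0)
    fit(c,(Z>.124)&(Z<.14)&(Y<-.05)&(Y>-.2)&(X<.55)&(X>.4),.131,n+" lid")
    fit(c,(Z>.0215)&(Z<.034)&(Y<-.06)&(Y>-.18)&(X<.54)&(X>.41),.026,"sq")
E
```

```text
clock: 34.78
tcp_pos: [0.4755, 0.0001, 0.2879]
orientation: [-0.001, 0.017, 1.0, 0.0]
wrist_force: [-0.0, 0.1, -0.2]
finger_gap: 0.04
grip_force: 25.3
[4.75500490e-01 1.16066463e-04 2.87853211e-01]
wrist lid c 0.4744 -0.1170 size 0.0617 0.0601 ang 88.0 medz 0.1318 px [ 65 174  92  84]
sq c 0.4766 -0.1171 size 0.0999 0.1005 ang 1.1 medz 0.0272 px [ 99 127 119 104]
scene lid c 0.4706 -0.1206 size 0.0656 0.0595 ang 30.3 medz 0.1314 px [290 203  25  17]
sq c 0.4733 -0.1197 size 0.1064 0.1022 ang 1.0 medz 0.0266 px [276 231  51  29]
```

```bash
python3 -m handwheel '{"deltas": [[-0.2,-0.03,-0.5,0,0],[-0.2,-0.03,-0.8,0,0],[-0.2,-0.03,-0.8,0,0],[-0.2,0,-0.55,0,0],[-0.2,0,-0.3,0.3,0],[-0.2,0,0,0.6,0],[-0.2,0,0,0.5,0],[-0.2,0,0,0.3,0],[-0.2,0,0,0.1,0],[-0.2,0,0,0,0],[-0.2,0,0,0,0]]}'
python3 - <<'E'
from h import *
from workcell import status
s=status.get_state();T=rot(s["orientation"]);t=s["tcp_pos"];print(t)
c=grab("wrist","w15");P=cloud(c);X,Y,Z=np.moveaxis(P,2,0);f=c["frame"].astype(int)
print("lid pts z",np.median(Z[(Z>.12)&(Z<.137)&(abs(X-.45)<.03)]))
m=(f[...,2]-f[...,0]>25)&(Z>.138)&(Z<.165); fit(c,m,.1525,"tile")
fit(c,(Z>.10)&(Z<.1365)&(Y<-.05)&(Y>-.2)&(X<.55)&(X>.4)&~m,.131,"lid visible")
for n in("scene","side"):
    c=grab(n,n+"15");P=cloud(c);X,Y,Z=np.moveaxis(P,2,0);f=c["frame"].astype(int)
    m=(f[...,2]-f[...,0]>20)&(Z>.136)&(Z<.165)&(Y<-.05)&(Y>-.2)&(X>.4)&(X<.55)
    fit(c,m,.15,n+" tile"); fit(c,(Z>.124)&(Z<.136)&(Y<-.05)&(Y>-.2)&(X<.55)&(X>.4),.131,n+" lid")
a=cv2.imread("pics/scene15.png")[130:280,240:360];b=cv2.imread("pics/side15.png")[110:240,270:390]
w=cv2.imread("pics/w15.png")[150:420,120:440]
cv2.imwrite("pics/m15.png",np.hstack([cv2.resize(w,(320,360)),cv2.resize(a,(240,360)),cv2.resize(b,(240,360))]))
E
```

```text
clock: 36.25
tcp_pos: [0.4762, -0.1182, 0.2176]
orientation: [0.001, 0.016, 1.0, -0.0]
wrist_force: [-0.3, -0.2, -0.2]
finger_gap: 0.0404
grip_force: 25.4
[ 0.47624885 -0.11818715  0.21758253]
lid pts z 0.13185035750419832
tile c 0.4767 -0.1186 size 0.0394 0.0401 ang 88.1 medz 0.1527 px [237 242  91  82]
lid visible c 0.4566 -0.1182 size 0.0594 0.0401 ang 88.1 medz 0.1315 px [221 182 122  80]
scene tile c 0.4749 -0.1134 size 0.0421 0.0321 ang 28.3 medz 0.1521 px [294 198  14  11]
scene lid c 0.4647 -0.1234 size 0.0535 0.0584 ang 20.8 medz 0.1312 px [290 205  25  15]
side tile c 0.4663 -0.1229 size 0.0079 0.0365 ang 14.7 medz 0.1517 px [319 161   4   5]
side lid c 0.4711 -0.1034 size 0.0594 0.0665 ang 21.5 medz 0.1305 px [305 168  23   9]
```

View pics/m15.png

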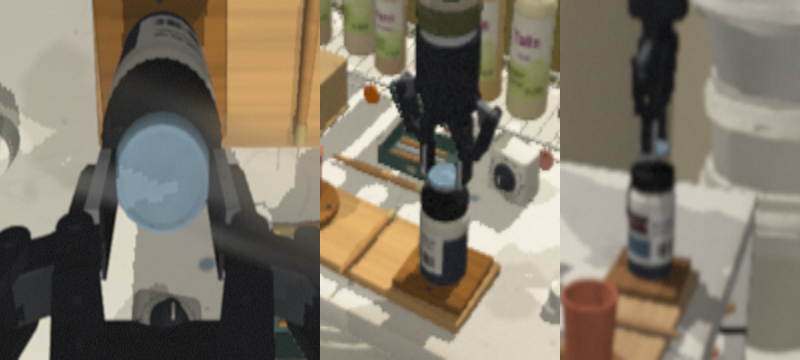

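The tile is over the lid in all three crops, and its y matches the lid's to 0.5 mm. I shift 1.5 mm toward −x, lower it and release.

```bash
python3 -m handwheel '{"deltas": [[-0.2,0.04,0,0.15,0],[-0.2,0,0,0.1,0],[-0.2,0,0,0.06,0],[-0.2,0,0,0.02,0],[-0.2,0,0,0,0],[-0.2,0,0,0,0]]}'
python3 -m handwheel '{"deltas": [[-0.05,0,0,0,0],[0,0,0,0,0],[0.1,0,0,0,0],[0.2,0,0,0,0],[0.4,0,0,0,0],[0.5,0,0,0,0],[0.5,0,0,-0.2,0],[0.5,0,0,-0.6,0],[0.5,0,0,-1,0],[0.5,0,0,-1,0],[0.5,0,0,-0.6,0],[0.5,-0.4,0.5,0,0],[0.5,-0.4,0.9,0,0],[0.5,0,0.9,0,0],[0.5,0,0.5,0,0],[0.5,0,0,0,0],[0.5,0,0,0,0]]}'
python3 - <<'E'
from h import *
for n in("wrist","scene"):
    c=grab(n,n+"16");P=cloud(c);X,Y,Z=np.moveaxis(P,2,0)
    r=(Y<-.05)&(Y>-.2)&(X<.55)&(X>.4)
    fit(c,(Z>.1355)&(Z<.15)&r,.139,n+" tile"); fit(c,(Z>.125)&(Z<.15)&r,.131,n+" lid+tile")
    fit(c,(Z>.0215)&(Z<.034)&(Y<-.06)&(Y>-.18)&(X<.54)&(X>.41),.026,"sq")
    if n=="wrist":
        fit(c,(Z>.021)&(Z<.04)&(abs(Y)<.05)&(X<.6)&(X>.38),.024,"needle")
        fit(c,(Z>.086)&(Z<.11)&(Y>.0)&(X<.6)&(X>.38),.096,"cup")
        fit(c,(Z>.0215)&(Z<.034)&(Y>.06)&(Y<.18)&(X<.54)&(X>.41),.026,"rd")
E
```

```text
clock: 37.15
tcp_pos: [0.4747, -0.1182, 0.2046]
orientation: [0.001, 0.016, 1.0, -0.0]
wrist_force: [-0.6, -0.1, 5.3]
finger_gap: 0.0395
grip_force: 25.9
clock: 39.28
tcp_pos: [0.5099, -0.0075, 0.34]
orientation: [0.0, 0.016, 1.0, -0.0]
wrist_force: [0.2, -0.3, 0.3]
finger_gap: 0.064
grip_force: 0.0
wrist tile c 0.4755 -0.1172 size 0.0442 0.0433 ang 88.1 medz 0.1396 px [109 127  59  57]
wrist lid+tile c 0.4754 -0.1172 size 0.0598 0.0601 ang 79.0 medz 0.1386 px [104 115  77  76]
sq c 0.4770 -0.1170 size 0.0995 0.1002 ang 1.0 medz 0.0272 px [125  87 105  97]
needle c 0.4747 -0.0040 size 0.0097 0.1367 ang 88.0 medz 0.0250 px [280  63  10 131]
cup c 0.4835 0.1109 size 0.0610 0.0624 ang 4.0 medz 0.0965 px [380 112  72  70]
rd c 0.4810 0.1031 size 0.0819 0.0988 ang 67.0 medz 0.0273 px [346  89  91  94]
scene tile c 0.4735 -0.1189 size 0.0456 0.0396 ang 29.6 medz 0.1395 px [294 202  17  12]
scene lid+tile c 0.4730 -0.1204 size 0.0637 0.0625 ang 72.5 medz 0.1347 px [290 202  25  18]
sq c 0.4737 -0.1193 size 0.1051 0.1017 ang 1.3 medz 0.0267 px [276 231  51  30]
```

View pics/wrist16.png

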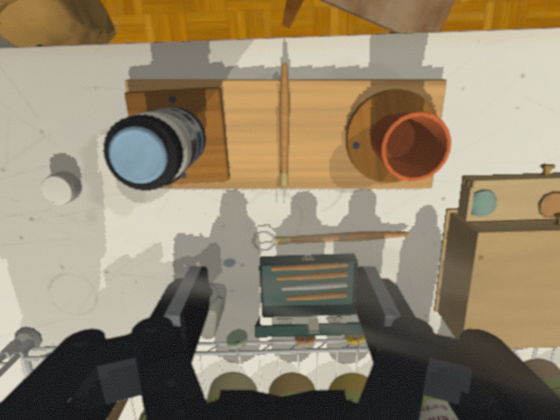

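The tile lies flat and concentric on the lid at (138,155) px. The cup is centred on the round bat, the needle is midway and square, and the bystanders haven't moved. I'm handing in.

```bash
python3 -c "
from workcell import hand_in; print(hand_in())"
```

```text
the job is handed in; nothing more can be done
None
```

The glaze test is set out as asked and handed in at about 39 s: the jar, cup, needle tool and tile are each placed to within about 2 mm by the cameras, and nothing else was disturbed.

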